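Serving board from under the tubs

ROBOT

A 6-joint arm with a two-finger parallel gripper is mounted at the origin on the work surface. World frame = base frame: x ahead of the robot, y to its left, z up, the work surface at z = 0. Lengths are in m, angles in rad, forces in N, time in s.
With the tool pointing down it reaches from about 0.275 to 0.975 m from the base axis. Payload 8.4 kg.
Tool frame: the origin (TCP) lies on the centre line of the jaws, within the pads' length; the fingertips stand 19 mm ahead of it and the grasp point (between the pads) is the TCP; z points along the fingers, y is the line along which they close (so a half turn about z gives the same grasp; the last joint's range is limited). The gripper opens to 92 mm and grips with 3 to 60 N. Pads are 20 mm wide; open, the fingers measure 128 mm over their backs; the gripper's body (75 mm by 189 mm) begins 69 mm behind the grasp point.
Start: joints at [-1.181, 0.353, 1.633, -0, 1.155, -0.002], TCP at [0.239, -0.578, 0.234] pointing down, gripper open.
Joint ranges: [-2.63, 2.63], [-0.92, 2.1], [0.06, 2.66], [-1.3, 4.44], [0, 2.69], [-3.02, 3.02]. Speed limits (rad/s): [2.22, 2.22, 2.79, 3.14, 3.14, 3.14].

INTERFACE

Orientations are given as a 3x3 rotation matrix whose columns are the frame's x, y, z axes.
In Python, from bench import r gives the robot as it stands.
- The arm moves only by the tool step_arm, never from a script. Its argument "steps" is a list of rows, each an object with "dp": the shift along the tool's x, y, z in cm, a list of three; "twist": the turn, a rotation vector about the tool's x, y, z in rad, a list of three; "jaw": the finger opening in cm, from 0 to 9.19. In form: [{"dp": [dx, dy, dz], "twist": [wx, wy, wz], "jaw": jaw}, ...]. A call has 1 to 10 rows; each row shifts and turns the commanded pose from where the row before left it, along the tool's axes as they then stand; what a row does not reach is not made up. A row lasts 1/10 s, in which the tool goes at most 50 mm and 8.59 degrees, less where a joint would pass 70% of its speed; a pose out of reach is approached as far as the arm can. A call with a gripper value outside its range is refused whole. The fingers move at their own pace and stop on an object; "squeeze" is the grip in N (left out, the last holds). Time passes only in rows, so rows that do not move let the fingers close. It gives the time, the measured TCP pose, the force, the opening and the grip force at its end, in the units of the state.
- r.state(): the state, without advancing time (a new reading comes with each control period).
- r.camera(name): name is "side" or "top" or "wrist"; returns the picture (400x640x3 uint8, blue, green, red); there is no depth.
- r.calibration(name): a dict with "vfov" (degrees; the focal length in pixels is half the picture's height over the tangent of half this angle, whatever the lens; pixels are square), "cx", "cy" (the principal point, pixels), "R" (3x3) and "t" (3): a world point X has camera coordinates R X + t; the wrist camera has in their place "hand_eye" (4x4, takes a point from camera to tool coordinates, whose origin is the TCP and whose axes are the flange's). Camera axes: x right, y down, z forward; pixel columns grow to the right and rows downward; lengths in m; the calibration is good to about 2 mm. A picture is of the moment at which its call begins: read the wrist's pose just before it. calibration takes no time and is no camera call.
- r.sign_off(): hands the job in; it is judged then, once.
The state is a dict: "t": time; "joints": joint angles; "joint_velocities": joint speeds; "joint_torque": joint torques, N m; "position": TCP position; "tcp_rot": TCP orientation; "contact_force": force on the tool from outside, world axes, zero at the start; "ft_torque": the same for the moment, N m; "width": finger opening in m; "grip_force": force on a finger pad.
Only numpy, scipy, OpenCV 4.12 (cv2) and the standard library are available. Lean on these libraries where they do the work, as an engineer would, in place of code of your own. Each camera call takes 0.05 s, during which the arm holds its last target. There are 200 camera calls.

TASK

Slide the wooden serving board out from under the three white-lidded tubs in the wire rack, without lifting or toppling the tubs: they must be left stacked upright in their bay, down on the counter. Lay the board flat on the black rubber mat with its blade (the wide part) centred on it, then stand the white ramekin upright on the blade. Set things down, don't drop them, and leave everything else where it is.

Things in the scene. Friction and masses are not known exactly. Their poses are not given: they have to be found in the camera images.
- board: light-wood paddle serving board, 12 mm thick, flat on the counter under the tubs; blade 115 mm (x) by 130 mm (y); handle 32 mm wide, 95 mm long, running from the blade along the board's -x (roughly towards the robot) and out under the rack's front bar; about 160 g. Origin: centre of the blade's underside, z up
- board_handle (a point): middle of the free part of the board's handle, 125 mm along -x from the blade's centre, at mid thickness (6 mm above the underside); the handle ends 27 mm further out; grasp here across the 32 mm width (along the board's y)
- rack: fixed steel wire rack on the counter, open on top, 170 mm deep (x) by 370 mm wide (y); two bays side by side, their centres 92 mm either side of its own in y, parted by a hoop. Posts, side and back rails are 60 mm high; the front has only one low bar (see rack_bar). Origin: centre of the footprint, on the counter; -x is its front, facing the robot within about 6 degrees
- rack_bar (a point): middle of the rack's front bar, 85 mm along the rack's -x from its origin, 26 mm above the counter; the bar is 8 mm thick and runs along the rack's y, with a gap of 22 mm under it: the board passes under it and the tubs do not, so it holds the stack back when the board is drawn out flat along the rack's -x
- tub1: lowest (reddish filling) of three white-lidded tubs of slippery plastic, loose, one on another, on the board's blade; each 40 mm high, foot 100 (x) by 114 (y) mm, lid 108 by 122 mm, about 110 g. The front bar is up to 25 mm away: the stack rides along until it meets the bar; when the board is out the stack comes down 12 mm on to the counter. Origin: centre of the underside, z up
- tub2: middle white-lidded tub, same size, on tub1 (greenish filling). Origin: centre of the underside
- tub3: top white-lidded tub, same size, on tub2 (orange filling). Origin: centre of the underside
- mat: fixed black ribbed rubber mat on the counter, 180 mm (x) by 200 mm (y), 3 mm thick, to the left or right in front of the rack. Origin: centre of its underside
- mat_top (a point): centre of the mat's top face
- ramekin: white fluted china ramekin, open on top, 62 mm across the rim, 52 mm across the foot, 45 mm high, wall 5 mm, about 130 g, standing on the counter on the other side from the mat. Origin: centre of the underside, z up
- blue_ramekin: blue ramekin of the same size, about 120 mm beyond the white one; to be left alone. Origin: centre of the underside
- spare1: blue-lidded tub standing on the counter in the rack's other bay, same size as the white ones; to be left alone. Origin: centre of the underside
- spare2: second blue-lidded tub, on spare1; to be left alone. Origin: centre of the underside
- red_bottle: red squeeze bottle, 58 mm across, 180 mm high, beside the rack; to be left alone. Origin: centre of the underside
- yellow_bottle: yellow squeeze bottle, 58 mm across, 180 mm high; to be left alone. Origin: centre of the underside
- mill: wooden pepper mill, 58 mm across, 150 mm high, beside the rack; to be left alone. Origin: centre of the underside
There are look-alikes about, which are no part of the job. Several things have the shape of the ramekin; the one meant has the colours described above. Leave any turquoise look-alike of the tub1 alone.

How it is judged:
On the way, in this order (a step that is already met when the one before it is completed fails the run):
1. the board is drawn clear of the tubs, which stand stacked upright on the counter in the rack (x of board in the frame of rack below -0.145 m and height (world z) of tub1 below 0.006 m and height (world z) of tub2 between 0.035 and 0.046 m and height (world z) of tub3 between 0.074 and 0.088 m and angle between each of tub1, tub2, tub3's own z axis and vertical below 0.08 rad and horizontal distance between tub1 and tub2 below 0.03 m and horizontal distance between tub2 and tub3 below 0.03 m and x of tub1 in the frame of rack between -0.04 and 0.05 m and distance of tub1 from where it was at the start of the episode below 0.06 m), for 0.2 s.
2. the board lies flat on the mat, its blade centred on it (horizontal distance between board and mat_top below 0.04 m and angle between board's own z axis and vertical below 0.06 rad and height (world z) of board between 0 and 0.007 m), for 0.2 s.
At the end, for the whole second after the job is handed in: Tubs stacked upright (30 mm, 4.5 deg) on the counter in their bay, tub1 within 60 mm of its start; board flat on the mat, blade centre within 40 mm of the mat's; ramekin upright, foot wholly on the blade (35 mm along, 42 mm across from centre); bystanders upright; all at rest (all of step 2 and height (world z) of tub1 below 0.006 m and height (world z) of tub2 between 0.035 and 0.046 m and height (world z) of tub3 between 0.074 and 0.088 m and angle between each of tub1, tub2, tub3's own z axis and vertical below 0.08 rad and horizontal distance between tub1 and tub2 below 0.03 m and horizontal distance between tub2 and tub3 below 0.03 m and x of tub1 in the frame of rack between -0.04 and 0.05 m and distance of tub1 from where it was at the start of the episode below 0.06 m and x of ramekin in the frame of board between -0.035 and 0.035 m and y of ramekin in the frame of board between -0.042 and 0.042 m and z of ramekin in the frame of board between 0.008 and 0.017 m and angle between each of ramekin, spare1, spare2, blue_ramekin, red_bottle, yellow_bottle, mill's own z axis and vertical below 0.1 rad and linear speed of each of board, ramekin, tub1, tub2, tub3 below 0.02 m/s); the robot touches nothing.
It fails at once if a white-lidded tub tips over (more than 30 degrees) (angle between any of tub1, tub2, tub3's own z axis and vertical above 0.52 rad).
It fails at once if a white-lidded tub is lifted (more than 20 mm above where it began) (height (world z) of tub1 above 0.032 m or height (world z) of tub2 above 0.072 m or height (world z) of tub3 above 0.112 m).
It fails at once if the board or the ramekin is dropped or thrown (moves faster than 0.5 m/s while not held; a fall of about 13 mm) ((contact force between board and the fingers below 0.05 N and linear speed of board above 0.5 m/s) or (contact force between ramekin and the fingers below 0.05 N and linear speed of ramekin above 0.5 m/s)).
It fails at once if a bystander is moved more than 50 mm (the blue-lidded tub below: 40 mm) (distance of spare1 from where it was at the start of the episode above 0.04 m or distance of any of spare2, blue_ramekin, red_bottle, yellow_bottle, mill from where it was at the start of the episode above 0.05 m).
It also fails if it takes over 72 s, if anything falls off the work surface, if the arm or the gripper's body presses on something with over 40 N, if the wrist force passes 120 N, or if a joint passes its speed limit or range.

## Working session

There is one attempt and no reset: what is moved stays moved. The work goes in short steps, Python scripts to look and compute and a tool call to move; the robot and the scene stay as the last step left them, time stands still between calls to the robot, and variables do not carry over. Pictures are saved under pics/ and viewed, at most 10 in all, crops included, and the job is handed in when it is done.

Besides the shell and the picture viewer there is one more tool, called as name([rows], argument=value, ...), one row to a line, values as JSON. step_arm: Moves the arm, as the interface text tells. Its arguments: {"type":"object","properties":{"steps":{"type":"array"},"squeeze":{"type":"number"}},"required":["steps"]}

```bash
mkdir -p pics; ls
python3 - <<'E'
from bench import r
import cv2,json
s=r.state(); print(s)
for n in("top","side"):
    cv2.imwrite(f"pics/{n}0.png",r.camera(n))
for n in("top","side","wrist"): print(n,r.calibration(n))
E
```

```text
pics
{'t': 0.0, 'joints': array([-1.18138255e+00,  3.53675263e-01,  1.63411635e+00,  5.48388116e-06,
        1.15516818e+00, -2.39811151e-03]), 'joint_velocities': array([-8.01929452e-04, -1.10846801e-03,  1.23469046e-03,  1.32459011e-03,
        6.32819633e-05, -2.12956321e-04]), 'joint_torque': array([ 3.57446021e-03, -5.93816757e+01, -3.34218371e+01,  7.00760563e-02,
        2.33367464e-02, -1.48792669e-04]), 'position': array([ 0.23849536, -0.57721626,  0.23285434]), 'tcp_rot': array([[ 9.24219531e-01,  3.81861224e-01, -5.14387216e-04],
       [ 3.81861570e-01, -9.24218663e-01,  1.26668730e-03],
       [ 8.29249885e-06, -1.36712185e-03, -9.99999065e-01]]), 'contact_force': array([-0.43959837,  0.28235699, -0.28705296]), 'ft_torque': array([ 0.04704448, -0.02685902,  0.04944073]), 'grip_force': 0.0, 'width': 0.09155861496998549}
top {'vfov': 49.987129675741265, 'cx': 304.0610451048246, 'cy': 192.55617109681654, 'R': array([[ 0.014236  , -0.99989228, -0.00357364],
       [-0.99523425, -0.01382469, -0.09652801],
       [ 0.09646821,  0.00493078, -0.99532385]]), 't': array([0.03732921, 0.59745021, 1.27389147])}
side {'vfov': 55.96552781419851, 'cx': 318.7273116955059, 'cy': 204.27585565030796, 'R': array([[-0.90950222, -0.41566809,  0.00507552],
       [-0.28645879,  0.61784462, -0.73226319],
       [ 0.30124256, -0.66744892, -0.68100283]]), 't': array([0.53775548, 0.20452537, 0.90178612])}
wrist {'vfov': 58.628747582621095, 'cx': 321.85712129958074, 'cy': 200.4647632835912, 'hand_eye': array([[-8.20273472e-04, -9.57825353e-01, -2.87349821e-01,
         8.17709588e-02],
       [ 9.99999594e-01, -8.92988759e-04,  1.21991149e-04,
         6.39565474e-04],
       [-3.73446376e-04, -2.87349605e-01,  9.57825697e-01,
        -1.50627461e-01],
       [ 0.00000000e+00,  0.00000000e+00,  0.00000000e+00,
         1.00000000e+00]])}
```

View pics/top0.png

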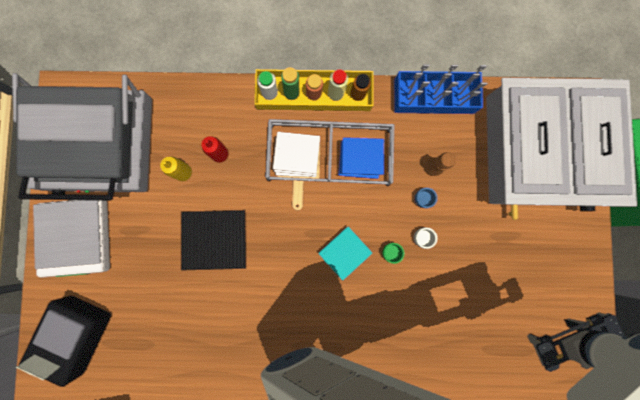

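View pics/side0.png

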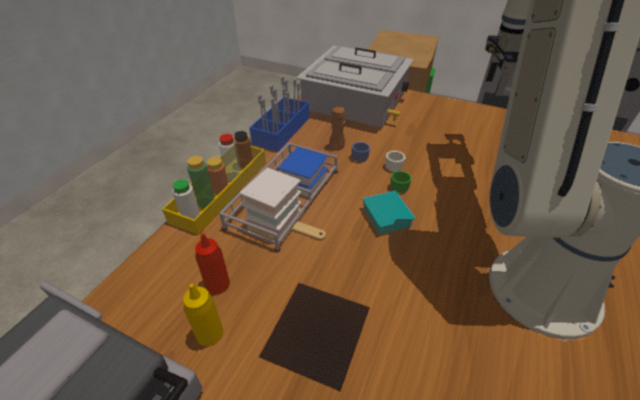

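The top view shows the handle at (297,194), the mat at (213,240) and the white ramekin at (426,238). The look-alikes are the blue ramekin (425,198), the green one (392,252) and the turquoise tub (345,252). The white one at (426,238) fits the description, so I'll enlarge to confirm it.

```bash
cat > h.py <<'E'
import numpy as np
from bench import r
def px2w(n,u,v,z,s=None):
    c=r.calibration(n); f=200/np.tan(np.radians(c["vfov"]/2))
    d=np.array([(u-c["cx"])/f,(v-c["cy"])/f,1.])
    if n=="wrist":
        s=s or r.state(); H=c["hand_eye"]; T=s["tcp_rot"]
        o=s["position"]+T@H[:3,3]; D=T@H[:3,:3]@d
    else: o=-c["R"].T@c["t"]; D=c["R"].T@d
    return o+D*(z-o[2])/D[2]
def w2px(n,X,s=None):
    c=r.calibration(n); f=200/np.tan(np.radians(c["vfov"]/2))
    if n=="wrist":
        H=c["hand_eye"]; T=s["tcp_rot"]; p=H[:3,:3].T@(T.T@(np.array(X)-s["position"])-H[:3,3])
    else: p=c["R"]@X+c["t"]
    return p[:2]/p[2]*f+[c["cx"],c["cy"]]
E
python3 - <<'E'
import cv2,numpy as np
from h import *
im=cv2.imread("pics/top0.png")
cv2.imwrite("pics/crop.png",cv2.resize(im[110:280,170:450],None,fx=2.85,fy=2.85,interpolation=cv2.INTER_CUBIC))
def blob(m,box,name,z):
    x0,y0,x1,y1=box; k=np.zeros(m.shape,np.uint8); k[y0:y1,x0:x1]=m[y0:y1,x0:x1]
    n,l,st,ce=cv2.connectedComponentsWithStats(k); i=1+st[1:,4].argmax()
    pts=np.argwhere(l==i)[:,::-1]; W=np.array([px2w("top",u,v,z)[:2] for u,v in pts])
    rect=cv2.minAreaRect(W.astype(np.float32)*1000)
    print(name,ce[i],st[i],W.mean(0),rect)
h=cv2.cvtColor(im,cv2.COLOR_BGR2HSV); H,S,V=[h[...,i].astype(int) for i in range(3)]
blob(((V<50)).astype(np.uint8),(170,200,255,280),"mat",.003)
blob(((S<60)&(V>120)).astype(np.uint8),(410,222,442,255),"ram",.045)
blob(((S<40)&(V>170)).astype(np.uint8),(270,128,323,182),"lid",.132)
blob(((V>185)).astype(np.uint8),(285,187,310,215),"handle",.012)
E
```

```text
Traceback (most recent call last):
  File "h.py", line 4, in px2w
    c=r.calibration(n); f=200/np.tan(np.radians(c["vfov"]/2))
ValueError: time passes only in moves, steps and waits
```

View pics/crop.png

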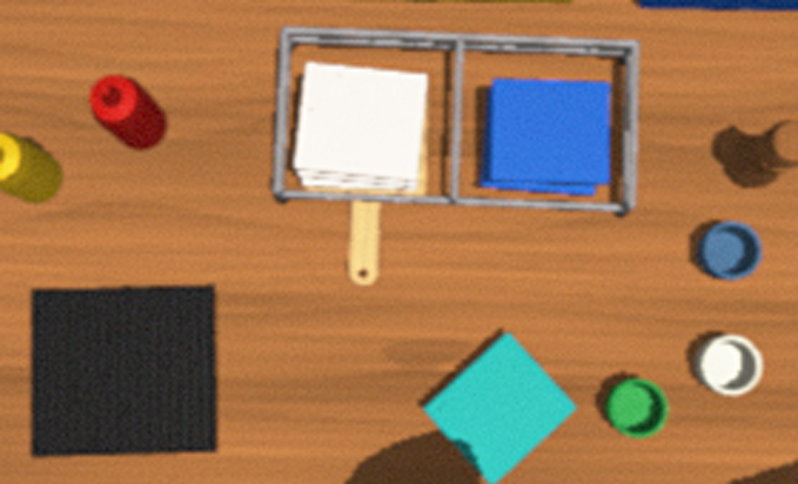

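The crop confirms the white ramekin at crop (728,365), next to blue at (729,250) and green at (636,408). The handle runs from (366,202) to (363,284), and the front bar from (280,193) to (630,208).

```bash
sed -i 's/^def px2w/import functools\ncal=functools.lru_cache(None)(lambda n: r.calibration(n))\ndef px2w/; s/c=r.calibration(n)/c=cal(n)/' h.py
python3 - <<'E'
import cv2,numpy as np
from h import *
np.set_printoptions(precision=4,suppress=True)
im=cv2.imread("pics/top0.png")
def blob(m,box,name,z):
    x0,y0,x1,y1=box; k=np.zeros(m.shape,np.uint8); k[y0:y1,x0:x1]=m[y0:y1,x0:x1]
    n,l,st,ce=cv2.connectedComponentsWithStats(k); i=1+st[1:,4].argmax()
    pts=np.argwhere(l==i)[:,::-1]; W=np.array([px2w("top",u,v,z)[:2] for u,v in pts])
    print(name,ce[i],st[i],W.mean(0),cv2.minAreaRect(W.astype(np.float32)*1000))
h=cv2.cvtColor(im,cv2.COLOR_BGR2HSV); H,S,V=[h[...,i].astype(int) for i in range(3)]
blob((V<50).astype(np.uint8),(170,200,255,280),"mat",.003)
blob(((S<60)&(V>100)).astype(np.uint8),(410,222,442,255),"ram",.045)
blob(((S<40)&(V>170)).astype(np.uint8),(270,128,323,182),"lid",.132)
blob((V>185).astype(np.uint8),(285,187,310,215),"handle",.012)
c=lambda x,y:((x+.5)/2.85+169.5,(y+.5)/2.85+109.5)
for n,p,z in[("barL",(280,193),.026),("barR",(630,208),.026),("hEnd",(363.5,284),.012),("hBar",(365.5,204),.012),
 ("m1",(32,290),.003),("m2",(214,286),.003),("m3",(216,450),.003),("m4",(34,456),.003),("ram",(728,365),.045),("ramL",(695,365),.045),("ramR",(761,365),.045),
 ("backL",(287,32),.06),("backR",(636,46),.06),("lidNW",(308,64),.132),("lidNE",(428,73),.132),("bladeSE",(425,193),.012)]:
    print(n,np.round(c(*p),1),px2w("top",*c(*p),z)[:2])
E
```

```text
mat [212.3395 239.5361] [ 182  211   63   58 3417] [0.4509 0.3251] ((451.3819274902344, 322.56951904296875), (173.77047729492188, 191.38592529296875), 2.3904149532318115)
ram [425.2789 237.5099] [415 228  22  21 355] [ 0.4664 -0.3158] ((465.1343078613281, -316.43328857421875), (62.25501251220703, 59.231285095214844), 89.38689422607422)
lid [295.8424 154.412 ] [ 273  132   47   45 1789] [0.6947 0.0699] ((693.8616333007812, 69.96868133544922), (122.35294342041016, 120.57646942138672), 85.00697326660156)
handle [297.1656 200.3689] [285 187  25  28 610] [0.5742 0.0666] ((573.8262329101562, 67.23467254638672), (83.16255950927734, 73.93855285644531), 0.7931627631187439)
barL [267.9 177.4] [0.6422 0.1568]
barR [390.7 182.7] [ 0.6311 -0.218 ]
hEnd [297.2 209.3] [0.5466 0.066 ]
hBar [297.9 181.3] [0.6333 0.0652]
m1 [180.9 211.4] [0.5356 0.4253]
m2 [244.8 210. ] [0.5427 0.2281]
m3 [245.5 267.6] [0.3673 0.2211]
m4 [181.6 269.7] [0.3581 0.4157]
ram [425.1 237.7] [ 0.4657 -0.3153]
ramL [413.5 237.7] [ 0.4652 -0.281 ]
ramR [436.7 237.7] [ 0.4661 -0.3496]
backL [270.4 120.9] [0.8094 0.1502]
backR [392.8 125.8] [ 0.7992 -0.2185]
lidNW [277.7 132.1] [0.7579 0.1223]
lidNE [319.9 135.3] [0.7504 0.0028]
bladeSE [318.8 177.4] [0.6462 0.001 ]
```

Everything checks out: the bar is 375 mm, the mat 178×197 mm and the ramekin about 65 mm. Next I plan the approach with the camera on the robot side, facing the rack.

```bash
cat >> h.py <<'E'
from scipy.spatial.transform import Rotation as Ro
import json
def plan(p,yaw,n,jaw):
    """rows to tool-down pose p with tool x at world angle yaw (deg); n rows"""
    s=r.state(); T=s["tcp_rot"]; g=np.radians(yaw)
    G=np.array([[np.cos(g),np.sin(g),0],[np.sin(g),-np.cos(g),0],[0,0,-1]])
    w=Ro.from_matrix(T.T@G).as_rotvec(); d=(np.array(p)-s["position"])/n; out=[]
    for i in range(n):
        out.append({"dp":[round(x,2) for x in (100*T@np.eye(3)).T@d],"twist":[round(x,3) for x in w/n],"jaw":jaw})
        T=T@Ro.from_rotvec(w/n).as_matrix()
    print(json.dumps(out))
E
python3 - <<'E'
from h import *
plan([.573,.066,.10],179,20,6)
E
```

```text
[{"dp": [2.77, -2.33, 0.67], "twist": [-0.0, -0.0, -0.137], "jaw": 6}, {"dp": [3.07, -1.93, 0.67], "twist": [-0.0, -0.0, -0.137], "jaw": 6}, {"dp": [3.3, -1.5, 0.67], "twist": [-0.0, -0.0, -0.137], "jaw": 6}, {"dp": [3.47, -1.03, 0.67], "twist": [-0.0, -0.0, -0.137], "jaw": 6}, {"dp": [3.58, -0.55, 0.67], "twist": [-0.0, -0.0, -0.137], "jaw": 6}, {"dp": [3.62, -0.06, 0.67], "twist": [-0.0, -0.0, -0.137], "jaw": 6}, {"dp": [3.6, 0.44, 0.67], "twist": [-0.0, -0.0, -0.137], "jaw": 6}, {"dp": [3.51, 0.92, 0.67], "twist": [-0.0, -0.0, -0.137], "jaw": 6}, {"dp": [3.35, 1.39, 0.67], "twist": [-0.0, -0.0, -0.137], "jaw": 6}, {"dp": [3.13, 1.83, 0.67], "twist": [-0.0, -0.0, -0.137], "jaw": 6}, {"dp": [2.85, 2.24, 0.66], "twist": [-0.0, -0.0, -0.137], "jaw": 6}, {"dp": [2.52, 2.61, 0.66], "twist": [-0.0, -0.0, -0.137], "jaw": 6}, {"dp": [2.14, 2.93, 0.66], "twist": [-0.0, -0.0, -0.137], "jaw": 6}, {"dp": [1.72, 3.19, 0.66], "twist": [-0.0, -0.0, -0.137], "jaw": 6}, {"dp": [1.27, 3.4, 0.66], "twist": [-0.0, -0.0, -0.137], "jaw": 6}, {"dp": [0.79, 3.54, 0.66], "twist": [-0.0, -0.0, -0.137], "jaw": 6}, {"dp": [0.31, 3.61, 0.66], "twist": [-0.0, -0.0, -0.137], "jaw": 6}, {"dp": [-0.19, 3.62, 0.66], "twist": [-0.0, -0.0, -0.137], "jaw": 6}, {"dp": [-0.68, 3.56, 0.66], "twist": [-0.0, -0.0, -0.137], "jaw": 6}, {"dp": [-1.16, 3.43, 0.66], "twist": [-0.0, -0.0, -0.137], "jaw": 6}]
```

step_arm([
  {"dp": [2.8, -2.3, 0.7], "twist": [0, 0, -0.137], "jaw": 6},
  {"dp": [3.1, -1.9, 0.7], "twist": [0, 0, -0.137], "jaw": 6},
  {"dp": [3.3, -1.5, 0.7], "twist": [0, 0, -0.137], "jaw": 6},
  {"dp": [3.5, -1.0, 0.7], "twist": [0, 0, -0.137], "jaw": 6},
  {"dp": [3.6, -0.5, 0.7], "twist": [0, 0, -0.137], "jaw": 6},
  {"dp": [3.6, -0.1, 0.7], "twist": [0, 0, -0.137], "jaw": 6},
  {"dp": [3.6, 0.4, 0.7], "twist": [0, 0, -0.137], "jaw": 6},
  {"dp": [3.5, 0.9, 0.7], "twist": [0, 0, -0.137], "jaw": 6},
  {"dp": [3.4, 1.4, 0.7], "twist": [0, 0, -0.137], "jaw": 6},
  {"dp": [3.1, 1.8, 0.7], "twist": [0, 0, -0.137], "jaw": 6},
])

```text
t: 1.1
position: [0.4063, -0.2545, 0.1632]
tcp_rot: [[-0.195, 0.981, -0.0], [0.981, 0.195, 0.0], [0.0, -0.0, -1.0]]
contact_force: [0.1, -0.1, 0.8]
width: 0.0595
grip_force: 0.0
```

step_arm([
  {"dp": [2.9, 2.2, 0.6], "twist": [0, 0, -0.137], "jaw": 6},
  {"dp": [2.5, 2.6, 0.6], "twist": [0, 0, -0.137], "jaw": 6},
  {"dp": [2.1, 2.9, 0.6], "twist": [0, 0, -0.137], "jaw": 6},
  {"dp": [1.7, 3.2, 0.6], "twist": [0, 0, -0.137], "jaw": 6},
  {"dp": [1.3, 3.4, 0.6], "twist": [0, 0, -0.137], "jaw": 6},
  {"dp": [0.8, 3.5, 0.6], "twist": [0, 0, -0.137], "jaw": 6},
  {"dp": [0.3, 3.6, 0.6], "twist": [0, 0, -0.137], "jaw": 6},
  {"dp": [-0.2, 3.6, 0.6], "twist": [0, 0, -0.137], "jaw": 6},
  {"dp": [-0.7, 3.6, 0.6], "twist": [0, 0, -0.137], "jaw": 6},
  {"dp": [0, 0, 0], "twist": [0, 0, 0], "jaw": 6},
])

```text
t: 2.1
position: [0.5557, 0.0371, 0.1088]
tcp_rot: [[-0.99, 0.14, 0.0], [0.14, 0.99, 0.001], [-0.0, 0.001, -1.0]]
contact_force: [0.1, -0.2, 0.6]
width: 0.0601
grip_force: 0.0
```

Run:
```python
from h import *
import cv2
s=r.state(); print(s["t"],s["position"],s["tcp_rot"][:,0],s["joints"])
cv2.imwrite("pics/w1.png",r.camera("wrist"))
for X in([.573,.066,.012],[.6367,.0656,.026]): print(w2px("wrist",X,s))
```

```text
2.1 [0.5557124  0.03707511 0.1087686 ] [-9.90212923e-01  1.39564761e-01 -2.10620728e-04] [ 6.35062256e-02  4.00697383e-01  1.88417135e+00  9.05615472e-04
  8.56367858e-01 -1.36786154e+00]
[364.3786776  225.74829841]
[374.94834718 310.70248218]
```

View pics/w1.png

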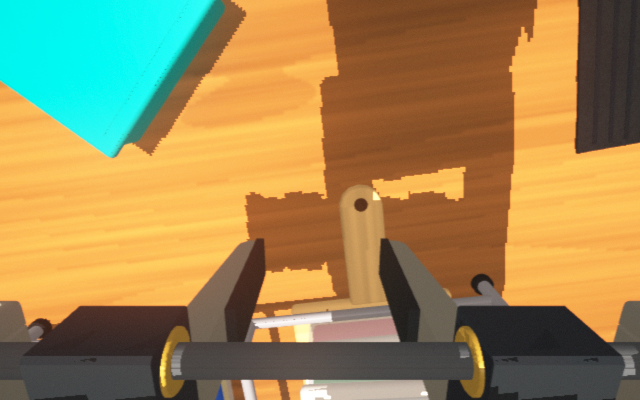

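The wrist view shows the handle end at (361,185), the hole at (361,205), the handle at the bar at (368,300) and the bar itself from (255,323) to (470,300).

Run:
```python
from h import *
np.set_printoptions(precision=4,suppress=True)
s=r.state()
for n,u,v,z in[("end",361,185,.012),("L220",341,220,.012),("R220",383,220,.012),("L300",349,300,.012),("R300",386,300,.012),("bar1",255,323,.026),("bar2",470,300,.026)]:
    print(n,px2w("wrist",u,v,z,s))
im=__import__("cv2").imread("pics/w1.png")
for v in(200,225,240,260,280):
    print(v,[tuple(im[v,u]) for u in range(330,400,6)] if v==225 else "")
plan([.573,.066,.06],179,3,6)
```

```text
end [0.5405 0.0653 0.012 ]
L220 [0.5649 0.0477 0.012 ]
R220 [0.5694 0.0784 0.012 ]
L300 [0.6325 0.0453 0.012 ]
R300 [0.6368 0.0743 0.012 ]
bar1 [ 0.6331 -0.0282  0.026 ]
bar2 [0.6367 0.1348 0.026 ]
200 
225 [(np.uint8(45), np.uint8(92), np.uint8(156)), (np.uint8(43), np.uint8(91), np.uint8(154)), (np.uint8(73), np.uint8(124), np.uint8(165)), (np.uint8(87), np.uint8(148), np.uint8(194)), (np.uint8(97), np.uint8(161), np.uint8(211)), (np.uint8(88), np.uint8(149), np.uint8(197)), (np.uint8(92), np.uint8(153), np.uint8(201)), (np.uint8(91), np.uint8(156), np.uint8(203)), (np.uint8(91), np.uint8(153), np.uint8(200)), (np.uint8(61), np.uint8(112), np.uint8(168)), (np.uint8(48), np.uint8(95), np.uint8(155)), (np.uint8(44), np.uint8(89), np.uint8(151))]
240 
260 
280 
[{"dp": [-0.46, 1.1, 1.63], "twist": [-0.0, -0.0, -0.042], "jaw": 6}, {"dp": [-0.51, 1.08, 1.63], "twist": [-0.0, -0.0, -0.042], "jaw": 6}, {"dp": [-0.55, 1.05, 1.63], "twist": [-0.0, -0.0, -0.042], "jaw": 6}]
```

step_arm([
  {"dp": [-0.4, 1.1, 1.6], "twist": [0, 0, -0.042], "jaw": 6},
  {"dp": [-0.4, 1.0, 1.6], "twist": [0, 0, -0.042], "jaw": 6},
  {"dp": [-0.4, 0.9, 1.6], "twist": [0, 0, -0.03], "jaw": 6},
  {"dp": [0, 0, 0], "twist": [0, 0, 0], "jaw": 6},
])

```text
t: 2.55
position: [0.568, 0.062, 0.0599]
tcp_rot: [[-0.999, 0.034, -0.003], [0.034, 0.999, -0.0], [0.003, -0.0, -1.0]]
contact_force: [-0.4, -0.2, 0.4]
width: 0.0601
grip_force: 0.0
```

Run:
```python
from h import *
s=r.state(); print(s["t"],s["position"],s["contact_force"])
plan([.571,.0645,.021],178.2,3,6)
```

```text
2.55 [0.56801868 0.06200058 0.05991569] [-0.40833287 -0.22438723  0.44620905]
[{"dp": [-0.1, 0.09, 1.3], "twist": [-0.0, -0.001, -0.001], "jaw": 6}, {"dp": [-0.1, 0.09, 1.3], "twist": [-0.0, -0.001, -0.001], "jaw": 6}, {"dp": [-0.1, 0.09, 1.3], "twist": [-0.0, -0.001, -0.001], "jaw": 6}]
```

step_arm([
  {"dp": [-0.1, 0.1, 1.3], "twist": [0, 0, 0], "jaw": 6},
  {"dp": [-0.1, 0.1, 1.3], "twist": [0, 0, 0], "jaw": 6},
  {"dp": [-0.1, 0.1, 1.2], "twist": [0, 0, 0], "jaw": 6},
  {"dp": [0, 0, 0], "twist": [0, 0, 0], "jaw": 5},
  {"dp": [0, 0, 0], "twist": [0, 0, 0], "jaw": 4},
  {"dp": [0, 0, 0], "twist": [0, 0, 0], "jaw": 3},
  {"dp": [0, 0, 0], "twist": [0, 0, 0], "jaw": 2},
  {"dp": [0, 0, 0], "twist": [0, 0, 0], "jaw": 2},
], squeeze=55)

```text
t: 3.35
position: [0.5729, 0.0654, 0.0241]
tcp_rot: [[-0.999, 0.032, 0.001], [0.032, 0.999, 0.0], [-0.001, 0.0, -1.0]]
contact_force: [0.4, -0.3, 1.2]
width: 0.0314
grip_force: 55.0
```

The grip covers only about 7 mm of the thickness, so I'll reseat it slightly deeper.

step_arm([
  {"dp": [0, 0, 0], "twist": [0, 0, 0], "jaw": 4},
  {"dp": [0, 0, 0.15], "twist": [0, 0, 0], "jaw": 4},
  {"dp": [0, 0, 0.15], "twist": [0, 0, 0], "jaw": 4},
  {"dp": [0, 0, 0], "twist": [0, 0, 0], "jaw": 3},
  {"dp": [0, 0, 0], "twist": [0, 0, 0], "jaw": 2},
  {"dp": [0, 0, 0], "twist": [0, 0, 0], "jaw": 2},
], squeeze=58)

```text
t: 3.95
position: [0.5724, 0.0655, 0.0204]
tcp_rot: [[-0.999, 0.032, -0.0], [0.032, 0.999, 0.0], [0.0, 0.0, -1.0]]
contact_force: [0.1, 0.9, -2.0]
width: 0.0312
grip_force: 58.0
```

step_arm([
  {"dp": [0.4, 0, 0], "twist": [0, 0, 0], "jaw": 2},
  {"dp": [0.6, 0, 0], "twist": [0, 0, 0], "jaw": 2},
  {"dp": [0.6, 0, 0], "twist": [0, 0, 0], "jaw": 2},
  {"dp": [0.6, 0, 0], "twist": [0, 0, 0], "jaw": 2},
  {"dp": [0.6, 0, 0], "twist": [0, 0, 0], "jaw": 2},
  {"dp": [0, 0, 0], "twist": [0, 0, 0], "jaw": 2},
])

```text
t: 4.55
position: [0.5429, 0.0662, 0.0205]
tcp_rot: [[-0.999, 0.033, -0.002], [0.033, 0.999, -0.0], [0.002, -0.0, -1.0]]
contact_force: [0.1, 0.2, 0.3]
width: 0.0312
grip_force: 57.9
```

step_arm([
  {"dp": [0.8, 0, 0], "twist": [0, 0, 0], "jaw": 2},
  {"dp": [1.5, 0, 0], "twist": [0, 0, 0], "jaw": 2},
  {"dp": [3, 0, 0], "twist": [0, 0, 0], "jaw": 2},
  {"dp": [3.5, 0, 0], "twist": [0, 0, 0], "jaw": 2},
  {"dp": [3.5, 0, 0], "twist": [0, 0, 0], "jaw": 2},
  {"dp": [1.5, 0, 0], "twist": [0, 0, 0], "jaw": 2},
  {"dp": [0, 0, 0], "twist": [0, 0, 0], "jaw": 2},
  {"dp": [0, 0, 0], "twist": [0, 0, 0], "jaw": 2},
  {"dp": [0, 0, 0], "twist": [0, 0, 0], "jaw": 2},
])

```text
t: 5.45
position: [0.4077, 0.0709, 0.0206]
tcp_rot: [[-0.999, 0.033, 0.001], [0.033, 0.999, 0.0], [-0.001, 0.0, -1.0]]
contact_force: [0.5, -0.3, -0.6]
width: 0.031
grip_force: 57.9
```

Run:
```python
from h import *
import cv2
s=r.state(); print(s["t"],s["position"],s["tcp_rot"][:,0],s["joints"])
t=r.camera("top")[110:290,170:330]; a=r.camera("side")[150:270,190:350]
im=np.hstack([cv2.resize(t,(400,450)),cv2.resize(a,(400,300)) if 0 else cv2.copyMakeBorder(cv2.resize(a,(400,300)),0,150,0,0,0)])
cv2.imwrite("pics/c2.png",im)
```

```text
5.45 [0.40771973 0.07087547 0.02064319] [-9.99459378e-01  3.28728363e-02 -5.72795978e-04] [ 1.68487640e-01  3.93553116e-01  2.22598364e+00  3.90415001e-06
  5.21470892e-01 -1.36943334e+00]
```

View pics/c2.png

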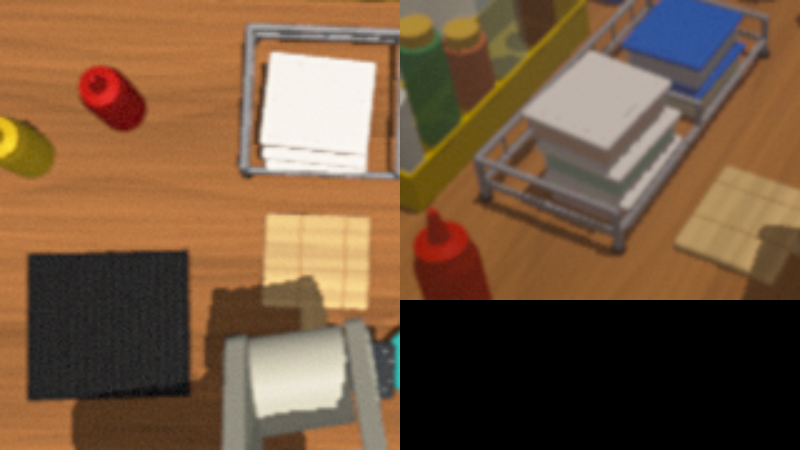

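The board is clear, and its blade spans crop (265–370, 214–308). The stack looks upright but stepped backwards, so I'll measure the offsets of the lid front edges (crop rows about 145, 157 and 171).

```bash
python3 - <<'E'
from h import *
import cv2
np.set_printoptions(precision=4,suppress=True)
im=cv2.imread("pics/c2.png")
for c in(290,340): print([int(x) for x in cv2.cvtColor(im,6)[138:180,c]])
for z,v in((.12,145),(.08,157),(.04,170)): print(z,px2w("top",320/2.5+170,v/2.5+110,z))
print("t3 back",px2w("top",320/2.5+170,55/2.5+110,.12))
for u,v in((265,214),(370,216),(369,308),(263,305)): print("blade",px2w("top",u/2.5+169.7,v/2.5+109.7,.012))
E
cat > c.py <<'E'
from h import *
import cv2
a=r.camera("side")[140:240,210:330]
cv2.imwrite("pics/c3.png",cv2.resize(a,None,fx=6,fy=6,interpolation=cv2.INTER_CUBIC))
E
python3 c.py
```

```text
[246, 246, 246, 246, 246, 245, 240, 232, 223, 211, 199, 209, 225, 239, 243, 247, 247, 247, 247, 242, 238, 229, 217, 212, 225, 237, 242, 245, 247, 243, 239, 223, 201, 182, 169, 155, 146, 137, 130, 128, 125, 124]
[245, 245, 245, 245, 245, 245, 245, 246, 247, 247, 247, 241, 233, 223, 205, 187, 199, 220, 238, 242, 247, 248, 248, 247, 243, 240, 231, 221, 216, 227, 238, 240, 238, 232, 213, 194, 171, 145, 126, 124, 122, 124]
0.12 [0.6579 0.0635 0.12  ]
0.08 [0.6498 0.0641 0.08  ]
0.04 [0.6397 0.0646 0.04  ]
t3 back [0.762  0.0651 0.12  ]
blade [0.5888 0.1329 0.012 ]
blade [0.5882 0.0037 0.012 ]
blade [0.4755 0.0037 0.012 ]
blade [0.4773 0.133  0.012 ]
```

View pics/c3.png

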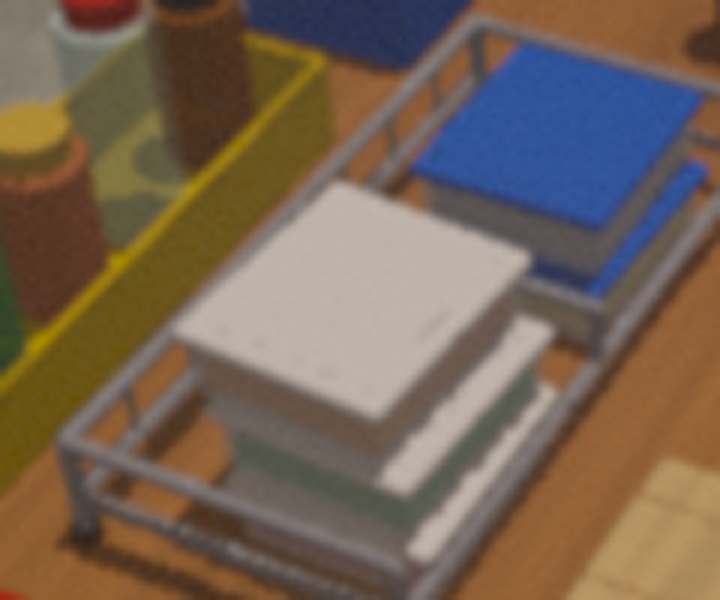

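The tubs are upright, stepped by only about 9 mm each (limit 30 mm), and tub1 is at the bar. Now I lift the board and carry it to the mat.

step_arm([
  {"dp": [0, 0, -0.6], "twist": [0, 0, 0], "jaw": 2},
  {"dp": [0, 0, -1], "twist": [0, 0, 0], "jaw": 2},
  {"dp": [0, 0, -1], "twist": [0, 0, 0], "jaw": 2},
  {"dp": [0, 0, -0.6], "twist": [0, 0, 0], "jaw": 2},
  {"dp": [0.4, 1, 0], "twist": [0, 0, 0], "jaw": 2},
  {"dp": [0.8, 2.1, 0], "twist": [0, 0, 0], "jaw": 2},
  {"dp": [0.9, 2.5, 0], "twist": [0, 0, 0], "jaw": 2},
  {"dp": [0.9, 2.5, 0], "twist": [0, 0, 0], "jaw": 2},
  {"dp": [0.9, 2.5, 0], "twist": [0, 0, 0], "jaw": 2},
  {"dp": [0.9, 2.5, 0], "twist": [0, 0, 0], "jaw": 2},
])

```text
t: 6.6
position: [0.362, 0.2047, 0.0526]
tcp_rot: [[-0.999, 0.033, -0.0], [0.033, 0.999, 0.0], [0.0, 0.0, -1.0]]
contact_force: [0.5, -0.2, -1.9]
width: 0.0312
grip_force: 57.9
```

step_arm([
  {"dp": [0.9, 2.5, 0], "twist": [0, 0, 0], "jaw": 2},
  {"dp": [0.9, 2.5, 0], "twist": [0, 0, 0], "jaw": 2},
  {"dp": [0.9, 2.5, 0], "twist": [0, 0, 0], "jaw": 2},
  {"dp": [0.8, 2.5, 0], "twist": [0, 0, 0], "jaw": 2},
  {"dp": [0.5, 1.5, 0], "twist": [0, 0, 0], "jaw": 2},
  {"dp": [0.2, 0.5, 0], "twist": [0, 0, 0], "jaw": 2},
  {"dp": [0, 0, 0], "twist": [0, 0, 0], "jaw": 2},
  {"dp": [0, 0, 0], "twist": [0, 0, 0], "jaw": 2},
])

```text
t: 7.4
position: [0.3246, 0.324, 0.0524]
tcp_rot: [[-0.999, 0.033, -0.0], [0.033, 0.999, -0.001], [0.0, -0.001, -1.0]]
contact_force: [0.3, -0.7, -0.7]
width: 0.0313
grip_force: 57.9
```

Run:
```python
from h import *
import cv2
s=r.state(); print(s["t"],s["position"],s["contact_force"],s["ft_torque"],s["width"])
t=r.camera("top")[190:290,160:280]; w=r.camera("wrist")
cv2.imwrite("pics/c4.png",np.vstack([cv2.resize(t,(480,400)),cv2.resize(w,(320,200)) if 0 else cv2.copyMakeBorder(cv2.resize(w,(320,200)),0,0,0,160,0)]))
```

```text
7.4 [0.3246034  0.32400388 0.05244354] [ 0.25504327 -0.68094419 -0.72773948] [ 0.05427306  0.02440635 -0.00848185] 0.031311720221967
```

View pics/c4.png

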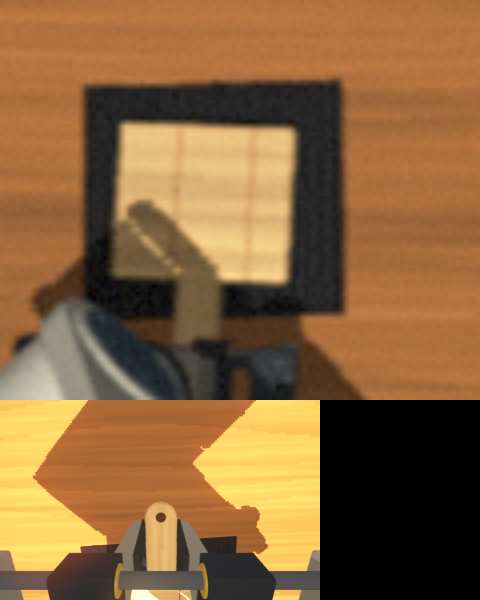

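The blade hangs over the mat, with corners at (119,122), (297,127), (289,285) and (110,277) in the 4x crop. I'll check its centre and size for droop.

Run:
```python
from h import *
np.set_printoptions(precision=4,suppress=True)
P=[(119,122),(297,127),(289,285),(110,277)]
for z in (.012,.03,.044):
    W=np.array([px2w("top",u/4+159.6,v/4+189.6,z)[:2] for u,v in P])
    print(z,W.mean(0),[round(float(np.linalg.norm(W[i]-W[i-1])),4) for i in range(4)],np.degrees(np.arctan2(*(W[0]-W[1])[[0,1]])))
```

```text
0.012 [0.4488 0.3286] [0.1175, 0.1364, 0.1196, 0.1361] 0.7948234297966296
0.03 [0.4491 0.3246] [0.1158, 0.1345, 0.118, 0.1342] 0.7948234297966613
0.044 [0.4493 0.3216] [0.1146, 0.1331, 0.1167, 0.1328] 0.7948234297966383
```

It is centred within 3 mm. Lower it.

step_arm([
  {"dp": [0, 0, 0.5], "twist": [0, 0, 0], "jaw": 2},
  {"dp": [0, 0, 0.7], "twist": [0, 0, 0], "jaw": 2},
  {"dp": [0, 0, 0.6], "twist": [0, 0, 0], "jaw": 2},
  {"dp": [0, 0, 0.5], "twist": [0, 0, 0], "jaw": 2},
  {"dp": [0, 0, 0.3], "twist": [0, 0, 0], "jaw": 2},
  {"dp": [0, 0, 0.1], "twist": [0, 0, 0], "jaw": 2},
  {"dp": [0, 0, 0], "twist": [0, 0, 0], "jaw": 2},
])

```text
t: 8.2
position: [0.3249, 0.3246, 0.0254]
tcp_rot: [[-0.999, 0.033, -0.0], [0.033, 0.999, -0.0], [0.0, -0.0, -1.0]]
contact_force: [0.2, -0.4, -1.6]
width: 0.0315
grip_force: 57.9
```

step_arm([
  {"dp": [0, 0, 0.1], "twist": [0, 0, 0], "jaw": 2},
  {"dp": [0, 0, 0.1], "twist": [0, 0, 0], "jaw": 2},
  {"dp": [0, 0, 0], "twist": [0, 0, 0], "jaw": 2},
])

```text
t: 8.5
position: [0.325, 0.3247, 0.0237]
tcp_rot: [[-0.999, 0.033, 0.0], [0.033, 0.999, 0.0], [-0.0, 0.0, -1.0]]
contact_force: [-0.3, 0.7, -1.6]
width: 0.0311
grip_force: 57.9
```

step_arm([
  {"dp": [0, 0, 0], "twist": [0, 0, 0], "jaw": 3.4},
  {"dp": [0, 0, 0], "twist": [0, 0, 0], "jaw": 5},
  {"dp": [0, 0, 0], "twist": [0, 0, 0], "jaw": 5.5},
  {"dp": [0, 0, -1], "twist": [0, 0, 0], "jaw": 5.5},
  {"dp": [0, 0, -2], "twist": [0, 0, 0], "jaw": 5.5},
  {"dp": [0, 0, -3], "twist": [0, 0, 0], "jaw": 5.5},
  {"dp": [0, 0, -4], "twist": [0, 0, 0], "jaw": 6},
  {"dp": [0, 0, -4], "twist": [0, 0, 0], "jaw": 7},
  {"dp": [0, 0, -2], "twist": [0, 0, 0], "jaw": 7.8},
  {"dp": [0, 0, 0], "twist": [0, 0, 0], "jaw": 7.8},
], squeeze=20)

```text
t: 9.5
position: [0.3263, 0.326, 0.1872]
tcp_rot: [[-0.999, 0.033, 0.005], [0.033, 0.999, 0.004], [-0.004, 0.005, -1.0]]
contact_force: [-0.1, 0.1, -0.5]
width: 0.0776
grip_force: 0.0
```

Run:
```python
from h import *
import cv2
s=r.state(); print(s["t"],s["position"],s["tcp_rot"][:,0])
cv2.imwrite("pics/t5.png",r.camera("top"))
plan([.4655,-.316,.12],100,20,7.8)
```

```text
9.5 [0.32631783 0.32595701 0.18718232] [-0.9994504   0.03286238 -0.00435551]
[{"dp": [-0.8, -3.18, 0.32], "twist": [0.0, 0.0, 0.068], "jaw": 7.8}, {"dp": [-1.02, -3.12, 0.32], "twist": [0.0, 0.0, 0.068], "jaw": 7.8}, {"dp": [-1.23, -3.04, 0.32], "twist": [0.0, 0.0, 0.068], "jaw": 7.8}, {"dp": [-1.43, -2.95, 0.32], "twist": [0.0, 0.0, 0.068], "jaw": 7.8}, {"dp": [-1.63, -2.85, 0.32], "twist": [0.0, 0.0, 0.068], "jaw": 7.8}, {"dp": [-1.82, -2.73, 0.32], "twist": [0.0, 0.0, 0.068], "jaw": 7.8}, {"dp": [-2.0, -2.6, 0.32], "twist": [0.0, 0.0, 0.068], "jaw": 7.8}, {"dp": [-2.18, -2.46, 0.32], "twist": [0.0, 0.0, 0.068], "jaw": 7.8}, {"dp": [-2.34, -2.3, 0.32], "twist": [0.0, 0.0, 0.068], "jaw": 7.8}, {"dp": [-2.49, -2.14, 0.32], "twist": [0.0, 0.0, 0.068], "jaw": 7.8}, {"dp": [-2.63, -1.96, 0.32], "twist": [0.0, 0.0, 0.068], "jaw": 7.8}, {"dp": [-2.76, -1.78, 0.33], "twist": [0.0, 0.0, 0.068], "jaw": 7.8}, {"dp": [-2.87, -1.59, 0.33], "twist": [0.0, 0.0, 0.068], "jaw": 7.8}, {"dp": [-2.97, -1.39, 0.33], "twist": [0.0, 0.0, 0.068], "jaw": 7.8}, {"dp": [-3.06, -1.18, 0.33], "twist": [0.0, 0.0, 0.068], "jaw": 7.8}, {"dp": [-3.13, -0.97, 0.33], "twist": [0.0, 0.0, 0.068], "jaw": 7.8}, {"dp": [-3.19, -0.76, 0.33], "twist": [0.0, 0.0, 0.068], "jaw": 7.8}, {"dp": [-3.24, -0.54, 0.33], "twist": [0.0, 0.0, 0.068], "jaw": 7.8}, {"dp": [-3.27, -0.31, 0.33], "twist": [0.0, 0.0, 0.068], "jaw": 7.8}, {"dp": [-3.28, -0.09, 0.33], "twist": [0.0, 0.0, 0.068], "jaw": 7.8}]
```

Run:
```python
from h import *
import cv2
np.set_printoptions(precision=4,suppress=True)
im=cv2.imread("pics/t5.png"); k=np.zeros(im.shape[:2],np.uint8)
b,g,rr=[im[...,i].astype(int) for i in range(3)]
k[215:266,185:243]=((rr>90)[215:266,185:243])*255
n,l,st,ce=cv2.connectedComponentsWithStats(k); i=1+st[1:,4].argmax(); print(st[i],ce[i])
W=np.array([px2w("top",u,v,.015)[:2] for v,u in np.argwhere(l==i)])*1000
print(cv2.minAreaRect(W.astype(np.float32)))
plan([.4655,-.316,.12],147,18,7.8)
```

```text
[ 191  220   45   46 1740] [212.7063 240.4241]
((441.7926330566406, 322.3996887207031), (133.7077178955078, 135.58416748046875), 89.20722198486328)
[{"dp": [-0.89, -3.54, 0.36], "twist": [0.0, 0.0, 0.03], "jaw": 7.8}, {"dp": [-1.0, -3.51, 0.36], "twist": [0.0, 0.0, 0.03], "jaw": 7.8}, {"dp": [-1.1, -3.48, 0.36], "twist": [0.0, 0.0, 0.03], "jaw": 7.8}, {"dp": [-1.21, -3.44, 0.36], "twist": [0.0, 0.0, 0.03], "jaw": 7.8}, {"dp": [-1.31, -3.4, 0.36], "twist": [0.0, 0.0, 0.03], "jaw": 7.8}, {"dp": [-1.41, -3.36, 0.36], "twist": [0.0, 0.0, 0.03], "jaw": 7.8}, {"dp": [-1.52, -3.32, 0.36], "twist": [0.0, 0.0, 0.03], "jaw": 7.8}, {"dp": [-1.61, -3.27, 0.36], "twist": [0.0, 0.0, 0.03], "jaw": 7.8}, {"dp": [-1.71, -3.22, 0.36], "twist": [0.0, 0.0, 0.03], "jaw": 7.8}, {"dp": [-1.81, -3.17, 0.36], "twist": [0.0, 0.0, 0.03], "jaw": 7.8}, {"dp": [-1.9, -3.11, 0.36], "twist": [0.0, 0.0, 0.03], "jaw": 7.8}, {"dp": [-2.0, -3.05, 0.36], "twist": [0.0, 0.0, 0.03], "jaw": 7.8}, {"dp": [-2.09, -2.99, 0.36], "twist": [0.0, 0.0, 0.03], "jaw": 7.8}, {"dp": [-2.18, -2.92, 0.36], "twist": [0.0, 0.0, 0.03], "jaw": 7.8}, {"dp": [-2.26, -2.86, 0.36], "twist": [0.0, 0.0, 0.03], "jaw": 7.8}, {"dp": [-2.35, -2.79, 0.36], "twist": [0.0, 0.0, 0.03], "jaw": 7.8}, {"dp": [-2.43, -2.72, 0.36], "twist": [0.0, 0.0, 0.03], "jaw": 7.8}, {"dp": [-2.51, -2.64, 0.36], "twist": [0.0, 0.0, 0.03], "jaw": 7.8}]
```

The blade's far edge puts its centre at about (0.451, 0.322), which is on the mat's centre. On to the ramekin.

step_arm([
  {"dp": [-0.9, -3.5, 0], "twist": [0, 0, 0.03], "jaw": 7.8},
  {"dp": [-1.0, -3.5, 0], "twist": [0, 0, 0.03], "jaw": 7.8},
  {"dp": [-1.1, -3.5, 0], "twist": [0, 0, 0.03], "jaw": 7.8},
  {"dp": [-1.2, -3.4, 0], "twist": [0, 0, 0.03], "jaw": 7.8},
  {"dp": [-1.3, -3.4, 0], "twist": [0, 0, 0.03], "jaw": 7.8},
  {"dp": [-1.4, -3.4, 0], "twist": [0, 0, 0.03], "jaw": 7.8},
  {"dp": [-1.5, -3.3, 0], "twist": [0, 0, 0.03], "jaw": 7.8},
  {"dp": [-1.6, -3.3, 0], "twist": [0, 0, 0.03], "jaw": 7.8},
  {"dp": [-1.7, -3.2, 0], "twist": [0, 0, 0.03], "jaw": 7.8},
  {"dp": [-1.8, -3.2, 0], "twist": [0, 0, 0.03], "jaw": 7.8},
])

```text
t: 10.55
position: [0.401, -0.0329, 0.1824]
tcp_rot: [[-0.945, 0.328, -0.002], [0.328, 0.945, 0.0], [0.002, -0.001, -1.0]]
contact_force: [0.8, -0.3, 0.2]
width: 0.0783
grip_force: 0.0
```

step_arm([
  {"dp": [-1.9, -3.1, 0], "twist": [0, 0, 0.03], "jaw": 7.8},
  {"dp": [-2.0, -3.1, 0], "twist": [0, 0, 0.03], "jaw": 7.8},
  {"dp": [-2.1, -3.0, 0], "twist": [0, 0, 0.03], "jaw": 7.8},
  {"dp": [-2.2, -2.9, 0], "twist": [0, 0, 0.03], "jaw": 7.8},
  {"dp": [-2.3, -2.9, 0], "twist": [0, 0, 0.03], "jaw": 7.8},
  {"dp": [-2.3, -2.8, 0], "twist": [0, 0, 0.03], "jaw": 7.8},
  {"dp": [-2.4, -2.7, 0], "twist": [0, 0, 0.03], "jaw": 7.8},
  {"dp": [-2.5, -2.6, 0], "twist": [0, 0, 0.03], "jaw": 7.8},
  {"dp": [0, 0, 0], "twist": [0, 0, 0], "jaw": 7.8},
])

```text
t: 11.45
position: [0.4648, -0.3196, 0.182]
tcp_rot: [[-0.839, 0.545, -0.001], [0.545, 0.839, -0.0], [0.0, -0.001, -1.0]]
contact_force: [0.8, 0.8, 0.1]
width: 0.0779
grip_force: 0.0
```

Run:
```python
from h import *
import cv2
s=r.state(); print(s["t"],s["position"],s["tcp_rot"])
cv2.imwrite("pics/w6.png",r.camera("wrist"))
print(w2px("wrist",[.4655,-.316,.045],s),w2px("wrist",s["position"],s))
plan([.4655,-.316,.09],147,3,7.8)
```

```text
11.45 [ 0.46475284 -0.31957832  0.18198086] [[-8.38679991e-01  5.44623970e-01 -7.77797978e-04]
 [ 5.44624308e-01  8.38680076e-01 -3.05764092e-04]
 [ 4.85797214e-04 -6.80045911e-04 -9.99999651e-01]]
[326.28016609 192.50866955] [322.37152063 272.86119079]
[{"dp": [-0.03, 0.07, 3.06], "twist": [-0.0, -0.001, 0.0], "jaw": 7.8}, {"dp": [-0.02, 0.07, 3.06], "twist": [-0.0, -0.001, 0.0], "jaw": 7.8}, {"dp": [-0.02, 0.07, 3.06], "twist": [-0.0, -0.001, 0.0], "jaw": 7.8}]
```

View pics/w6.png

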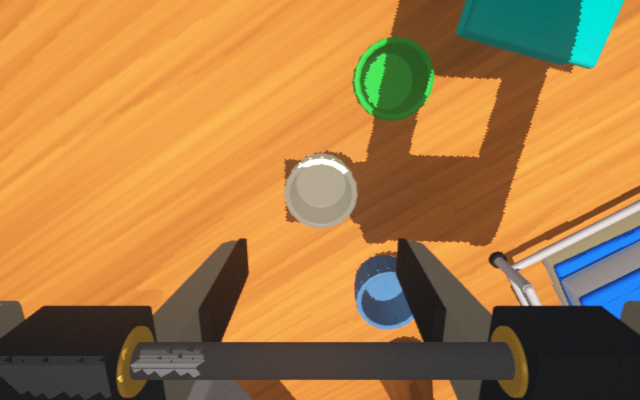

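The white ramekin's rim centre is at (321,190), with blue at (388,295) and green at (393,80), both clear of the finger paths.

Run:
```python
from h import *
p=px2w("wrist",321,190,.045); q=px2w("wrist",322,165,.045); print(p,q)
plan([(p[0]+.4655)/2,(p[1]-.316)/2,.033],147,5,7.8)
```

```text
[ 0.46019993 -0.31614767  0.045     ] [ 0.4429011  -0.30392567  0.045     ]
[{"dp": [0.03, 0.01, 2.98], "twist": [-0.0, -0.0, 0.0], "jaw": 7.8}, {"dp": [0.03, 0.01, 2.98], "twist": [-0.0, -0.0, 0.0], "jaw": 7.8}, {"dp": [0.03, 0.01, 2.98], "twist": [-0.0, -0.0, 0.0], "jaw": 7.8}, {"dp": [0.03, 0.01, 2.98], "twist": [-0.0, -0.0, 0.0], "jaw": 7.8}, {"dp": [0.03, 0.01, 2.98], "twist": [-0.0, -0.0, 0.0], "jaw": 7.8}]
```

step_arm([
  {"dp": [0, 0, 2], "twist": [0, 0, 0], "jaw": 7.8},
  {"dp": [0.1, 0, 3.5], "twist": [0, 0, 0], "jaw": 7.8},
  {"dp": [0.1, 0, 3.5], "twist": [0, 0, 0], "jaw": 7.8},
  {"dp": [0, 0, 3.5], "twist": [0, 0, 0], "jaw": 7.8},
  {"dp": [0, 0, 2.4], "twist": [0, 0, 0], "jaw": 7.8},
  {"dp": [0, 0, 0], "twist": [0, 0, 0], "jaw": 7.8},
  {"dp": [0, 0, 0], "twist": [0, 0, 0], "jaw": 6.9},
  {"dp": [0, 0, 0], "twist": [0, 0, 0], "jaw": 6.2},
  {"dp": [0, 0, 0], "twist": [0, 0, 0], "jaw": 5.2},
  {"dp": [0, 0, 0], "twist": [0, 0, 0], "jaw": 4.8},
], squeeze=25)

```text
t: 12.5
position: [0.4636, -0.3156, 0.0358]
tcp_rot: [[-0.84, 0.542, 0.002], [0.542, 0.84, -0.001], [-0.002, 0.0, -1.0]]
contact_force: [1.1, -0.4, 3.0]
width: 0.0619
grip_force: 25.0
```

step_arm([
  {"dp": [0, 0, 0], "twist": [0, 0, 0], "jaw": 4.8},
  {"dp": [0, 0, 0], "twist": [0, 0, 0], "jaw": 4.8},
])

```text
t: 12.7
position: [0.4637, -0.3158, 0.0356]
tcp_rot: [[-0.84, 0.542, 0.002], [0.542, 0.84, -0.001], [-0.002, 0.0, -1.0]]
contact_force: [0.5, 0.4, 6.7]
width: 0.0616
grip_force: 25.0
```

step_arm([
  {"dp": [0, 0, -0.5], "twist": [0, 0, 0], "jaw": 4.8},
  {"dp": [0, 0, -1], "twist": [0, 0, 0], "jaw": 4.8},
  {"dp": [0, 0, -2], "twist": [0, 0, 0], "jaw": 4.8},
  {"dp": [0, 0, -3], "twist": [0, 0, 0], "jaw": 4.8},
  {"dp": [0, 0, -2.5], "twist": [0, 0, 0], "jaw": 4.8},
  {"dp": [0, 0, -1], "twist": [0, 0, 0], "jaw": 4.8},
  {"dp": [0, 0, 0], "twist": [0, 0, 0], "jaw": 4.8},
])

```text
t: 13.4
position: [0.4636, -0.3158, 0.1361]
tcp_rot: [[-0.84, 0.542, 0.002], [0.542, 0.84, -0.002], [-0.003, -0.0, -1.0]]
contact_force: [-0.3, 0.9, -1.0]
width: 0.0612
grip_force: 25.0
```

Run:
```python
from h import *
import cv2
s=r.state(); print(s["t"],s["position"],s["tcp_rot"][:,0],s["contact_force"],s["width"])
cv2.imwrite("pics/w7.png",np.hstack([cv2.resize(r.camera("wrist"),(400,250)),cv2.resize(r.camera("side")[100:225,330:530],(400,250))]))
plan([.451,.322,.135],165,24,4.8)
```

```text
13.4 [ 0.46359414 -0.31584326  0.13613509] [-0.84033854  0.54205419 -0.00289483] [-0.3482367   0.86548227 -1.02059247] 0.06124183727581354
[{"dp": [1.48, 2.2, -0.0], "twist": [0.0, -0.0, -0.013], "jaw": 4.8}, {"dp": [1.45, 2.22, -0.0], "twist": [0.0, -0.0, -0.013], "jaw": 4.8}, {"dp": [1.42, 2.24, -0.0], "twist": [0.0, -0.0, -0.013], "jaw": 4.8}, {"dp": [1.39, 2.26, -0.0], "twist": [0.0, -0.0, -0.013], "jaw": 4.8}, {"dp": [1.36, 2.28, -0.0], "twist": [0.0, -0.0, -0.013], "jaw": 4.8}, {"dp": [1.33, 2.3, -0.0], "twist": [0.0, -0.0, -0.013], "jaw": 4.8}, {"dp": [1.3, 2.31, -0.0], "twist": [0.0, -0.0, -0.013], "jaw": 4.8}, {"dp": [1.27, 2.33, -0.0], "twist": [0.0, -0.0, -0.013], "jaw": 4.8}, {"dp": [1.24, 2.35, -0.0], "twist": [0.0, -0.0, -0.013], "jaw": 4.8}, {"dp": [1.21, 2.36, -0.0], "twist": [0.0, -0.0, -0.013], "jaw": 4.8}, {"dp": [1.18, 2.38, -0.0], "twist": [0.0, -0.0, -0.013], "jaw": 4.8}, {"dp": [1.15, 2.39, -0.0], "twist": [0.0, -0.0, -0.013], "jaw": 4.8}, {"dp": [1.12, 2.41, -0.0], "twist": [0.0, -0.0, -0.013], "jaw": 4.8}, {"dp": [1.09, 2.42, -0.0], "twist": [0.0, -0.0, -0.013], "jaw": 4.8}, {"dp": [1.06, 2.44, -0.0], "twist": [0.0, -0.0, -0.013], "jaw": 4.8}, {"dp": [1.02, 2.45, -0.0], "twist": [0.0, -0.0, -0.013], "jaw": 4.8}, {"dp": [0.99, 2.46, -0.0], "twist": [0.0, -0.0, -0.013], "jaw": 4.8}, {"dp": [0.96, 2.47, -0.0], "twist": [0.0, -0.0, -0.013], "jaw": 4.8}, {"dp": [0.93, 2.49, -0.0], "twist": [0.0, -0.0, -0.013], "jaw": 4.8}, {"dp": [0.9, 2.5, -0.0], "twist": [0.0, -0.0, -0.013], "jaw": 4.8}, {"dp": [0.86, 2.51, -0.0], "twist": [0.0, -0.0, -0.013], "jaw": 4.8}, {"dp": [0.83, 2.52, -0.0], "twist": [0.0, -0.0, -0.013], "jaw": 4.8}, {"dp": [0.8, 2.53, -0.0], "twist": [0.0, -0.0, -0.013], "jaw": 4.8}, {"dp": [0.77, 2.54, -0.0], "twist": [0.0, -0.0, -0.013], "jaw": 4.8}]
```

View pics/w7.png

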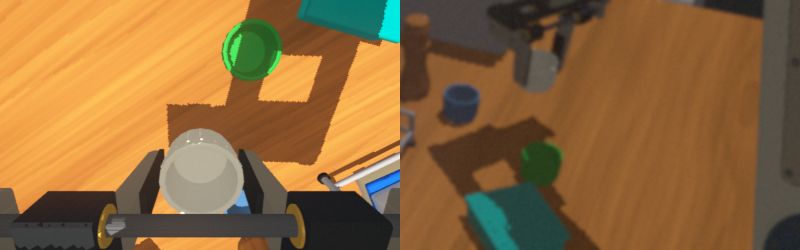

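The ramekin is held upright at wrist-crop (201,170). Carry it to above the blade.

step_arm([
  {"dp": [0.6, 1.0, 0], "twist": [0, 0, 0], "jaw": 4.8},
  {"dp": [1.4, 2.0, 0], "twist": [0, 0, 0], "jaw": 4.8},
  {"dp": [1.6, 2.4, 0], "twist": [0, 0, 0], "jaw": 4.8},
  {"dp": [1.6, 2.4, 0], "twist": [0, 0, 0], "jaw": 4.8},
  {"dp": [1.6, 2.4, 0], "twist": [0, 0, 0], "jaw": 4.8},
  {"dp": [1.6, 2.4, 0], "twist": [0, 0, 0], "jaw": 4.8},
  {"dp": [1.6, 2.4, 0], "twist": [0, 0, 0], "jaw": 4.8},
  {"dp": [1.6, 2.4, 0], "twist": [0, 0, 0], "jaw": 4.8},
  {"dp": [1.6, 2.4, 0], "twist": [0, 0, 0], "jaw": 4.8},
  {"dp": [1.6, 2.4, 0], "twist": [0, 0, 0], "jaw": 4.8},
])

```text
t: 14.5
position: [0.4576, -0.0467, 0.1335]
tcp_rot: [[-0.84, 0.542, -0.002], [0.542, 0.84, 0.0], [0.002, -0.001, -1.0]]
contact_force: [0.4, 0.2, -0.6]
width: 0.0613
grip_force: 25.0
```

step_arm([
  {"dp": [1.6, 2.4, 0], "twist": [0, 0, 0], "jaw": 4.8},
  {"dp": [1.6, 2.4, 0], "twist": [0, 0, 0], "jaw": 4.8},
  {"dp": [1.6, 2.4, 0], "twist": [0, 0, 0], "jaw": 4.8},
  {"dp": [1.6, 2.4, 0], "twist": [0, 0, 0], "jaw": 4.8},
  {"dp": [1.6, 2.4, 0], "twist": [0, 0, 0], "jaw": 4.8},
  {"dp": [1.6, 2.4, 0], "twist": [0, 0, 0], "jaw": 4.8},
  {"dp": [1.6, 2.4, 0], "twist": [0, 0, 0], "jaw": 4.8},
  {"dp": [1.6, 2.4, 0], "twist": [0, 0, 0], "jaw": 4.8},
  {"dp": [1.6, 2.4, 0], "twist": [0, 0, 0], "jaw": 4.8},
  {"dp": [1.6, 2.4, 0], "twist": [0, 0, 0], "jaw": 4.8},
])

```text
t: 15.5
position: [0.4529, 0.2411, 0.1333]
tcp_rot: [[-0.841, 0.542, -0.002], [0.542, 0.841, -0.001], [0.001, -0.002, -1.0]]
contact_force: [-0.4, -0.0, -0.8]
width: 0.0616
grip_force: 25.0
```

step_arm([
  {"dp": [1.4, 2.0, 0], "twist": [0, 0, 0], "jaw": 4.8},
  {"dp": [0.9, 1.3, 0], "twist": [0, 0, 0], "jaw": 4.8},
  {"dp": [0.5, 0.7, 0], "twist": [0, 0, 0], "jaw": 4.8},
  {"dp": [0, 0, 0], "twist": [0, 0, 0], "jaw": 4.8},
])

```text
t: 15.9
position: [0.4521, 0.2891, 0.134]
tcp_rot: [[-0.841, 0.541, -0.001], [0.541, 0.841, -0.001], [0.0, -0.001, -1.0]]
contact_force: [-1.1, -0.0, -1.8]
width: 0.0611
grip_force: 25.0
```

Run:
```python
from h import *
s=r.state(); print(s["t"],s["position"],s["contact_force"],s["width"])
plan([.454,.323,.056],147.2,6,4.8)
```

```text
15.9 [0.45208371 0.28910024 0.1340293 ] [-1.12874715 -0.0430124  -1.81992129] 0.061084275777012205
[{"dp": [0.28, 0.49, 1.3], "twist": [-0.0, -0.0, 0.0], "jaw": 4.8}, {"dp": [0.28, 0.49, 1.3], "twist": [-0.0, -0.0, 0.0], "jaw": 4.8}, {"dp": [0.28, 0.49, 1.3], "twist": [-0.0, -0.0, 0.0], "jaw": 4.8}, {"dp": [0.28, 0.49, 1.3], "twist": [-0.0, -0.0, 0.0], "jaw": 4.8}, {"dp": [0.28, 0.49, 1.3], "twist": [-0.0, -0.0, 0.0], "jaw": 4.8}, {"dp": [0.28, 0.49, 1.3], "twist": [-0.0, -0.0, 0.0], "jaw": 4.8}]
```

step_arm([
  {"dp": [0.6, 1.0, 0], "twist": [0, 0, 0], "jaw": 4.8},
  {"dp": [0.7, 1.2, 1], "twist": [0, 0, 0], "jaw": 4.8},
  {"dp": [0.4, 0.7, 2], "twist": [0, 0, 0], "jaw": 4.8},
  {"dp": [0, 0, 2], "twist": [0, 0, 0], "jaw": 4.8},
  {"dp": [0, 0, 1.5], "twist": [0, 0, 0], "jaw": 4.8},
  {"dp": [0, 0, 0.8], "twist": [0, 0, 0], "jaw": 4.8},
  {"dp": [0, 0, 0.3], "twist": [0, 0, 0], "jaw": 4.8},
  {"dp": [0, 0, 0], "twist": [0, 0, 0], "jaw": 4.8},
])

```text
t: 16.7
position: [0.4541, 0.3223, 0.0584]
tcp_rot: [[-0.84, 0.542, -0.0], [0.542, 0.84, -0.0], [0.0, -0.0, -1.0]]
contact_force: [0.0, -0.4, -0.7]
width: 0.0616
grip_force: 25.0
```

step_arm([
  {"dp": [0, 0, 0.2], "twist": [0, 0, 0], "jaw": 4.8},
  {"dp": [0, 0, 0.2], "twist": [0, 0, 0], "jaw": 4.8},
  {"dp": [0, 0, 0.2], "twist": [0, 0, 0], "jaw": 4.8},
  {"dp": [0, 0, 0.1], "twist": [0, 0, 0], "jaw": 4.8},
  {"dp": [0, 0, 0], "twist": [0, 0, 0], "jaw": 4.8},
])

```text
t: 17.2
position: [0.454, 0.3222, 0.0516]
tcp_rot: [[-0.84, 0.542, -0.0], [0.542, 0.84, -0.0], [0.0, -0.0, -1.0]]
contact_force: [-1.0, -0.2, -1.1]
width: 0.0616
grip_force: 25.0
```

step_arm([
  {"dp": [0, 0, 0.1], "twist": [0, 0, 0], "jaw": 4.8},
  {"dp": [0, 0, 0.1], "twist": [0, 0, 0], "jaw": 4.8},
  {"dp": [0, 0, 0], "twist": [0, 0, 0], "jaw": 4.8},
])

```text
t: 17.5
position: [0.4543, 0.3223, 0.0506]
tcp_rot: [[-0.84, 0.542, 0.0], [0.542, 0.84, 0.0], [-0.0, 0.0, -1.0]]
contact_force: [-3.5, -2.9, 11.5]
width: 0.0613
grip_force: 25.0
```

Contact was felt at 11.5 N. Release and rise.

step_arm([
  {"dp": [0, 0, -0.1], "twist": [0, 0, 0], "jaw": 4.8},
  {"dp": [0, 0, 0], "twist": [0, 0, 0], "jaw": 6.5},
  {"dp": [0, 0, 0], "twist": [0, 0, 0], "jaw": 7.2},
  {"dp": [0, 0, 0], "twist": [0, 0, 0], "jaw": 7.8},
  {"dp": [0, 0, -1], "twist": [0, 0, 0], "jaw": 7.8},
  {"dp": [0, 0, -2.5], "twist": [0, 0, 0], "jaw": 7.8},
  {"dp": [0, 0, -4], "twist": [0, 0, 0], "jaw": 7.8},
  {"dp": [0, 0, -4], "twist": [0, 0, 0], "jaw": 7.8},
  {"dp": [1, -3, -3], "twist": [0, 0, 0], "jaw": 7.8},
  {"dp": [2, -4, 0], "twist": [0, 0, 0], "jaw": 7.8},
])

```text
t: 18.5
position: [0.3938, 0.2814, 0.2003]
tcp_rot: [[-0.84, 0.542, 0.007], [0.542, 0.84, 0.005], [-0.003, 0.008, -1.0]]
contact_force: [-0.7, 0.4, -1.4]
width: 0.0779
grip_force: 0.0
```

step_arm([
  {"dp": [2.5, -4, 0], "twist": [0, 0, 0], "jaw": 7.8},
  {"dp": [2.5, -4, 0], "twist": [0, 0, 0], "jaw": 7.8},
  {"dp": [1, -4, 0], "twist": [0, 0, 0], "jaw": 7.8},
  {"dp": [0, 0, 0], "twist": [0, 0, 0], "jaw": 7.8},
  {"dp": [0, 0, 0], "twist": [0, 0, 0], "jaw": 7.8},
])

```text
t: 19.0
position: [0.2757, 0.2116, 0.1965]
tcp_rot: [[-0.84, 0.542, 0.002], [0.542, 0.84, 0.001], [-0.001, 0.002, -1.0]]
contact_force: [-0.3, 0.7, 0.6]
width: 0.0779
grip_force: 0.0
```

Run:
```python
from h import *
import cv2
s=r.state(); print(s["t"],s["position"])
t=r.camera("top")[110:290,160:340]; a=r.camera("side")[120:400,190:400]
cv2.imwrite("pics/c8.png",np.hstack([cv2.resize(t,(420,420)),cv2.resize(a,(315,420))]))
```

```text
19.0 [0.27566028 0.21155163 0.19647694]
```

View pics/c8.png

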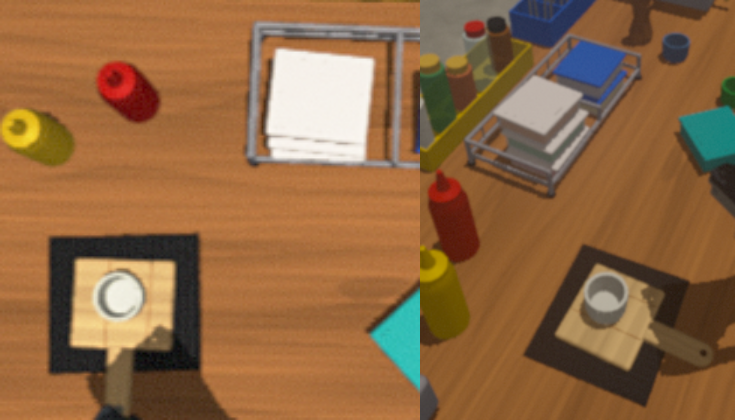

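The ramekin stands upright near the blade's centre at (119,296), against a blade centre of about (123,304). The board is flat and centred on the mat, the tubs are upright in the bay, and the bystanders in view are unmoved.

```bash
python3 -c "
from bench import r
print(r.sign_off())"
```

```text
the job is handed in; nothing more can be done
None
```

I handed the job in at about 19 s, with no verdict returned; the last pictures show the board flat and centred on the mat, the white ramekin upright near the blade's centre, and the three tubs upright in their bay (stepped back about 9 mm each, limit 30 mm).

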